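Press a plug home on the lever press and rack the sleeve

TASK

Lay the shorter of the two pipe sleeves lying loose on the bench in the bed of the lever press, plug towards the ram, and let go of it; pull the sprung lever through its full stroke so that the press drives the plug home, then ease the lever slowly all the way back to rest, never letting it fly back. Then lay the finished sleeve flat in the rack, in the row that already holds a sleeve of the same length, in line with that one and in the free space on its robot side. Leave the longer sleeve, the racked sleeves, the elbow, carton, jar and tee where they are.

Things in the scene. Friction and masses are not known exactly. Their poses are not given: they have to be found in the camera images.
- sleeve_mid: Shorter loose sleeve: grey tube 100 mm long along its x, barrel 36 mm in diameter, 15 mm hexagonal collars at both ends (42 mm across flats, 48.5 across corners), 160 g. A white plug (30 mm stem, 35 mm flange) stands 22 mm out of its +x end, 6 mm when home. Origin: middle of the underside flat, half-way along the tube, 21 mm under its axis; z up.
- sleeve_long: The longer loose sleeve, a look-alike: tube 135 mm long, otherwise the same, with its plug 22 mm out of the +x end. Too long for the press. Origin: middle of the underside flat, half-way along the tube, x along the tube.
- plug_mid (a joint): How far the plug of the shorter loose sleeve is pushed in: about 0 at the start, 0.016 m fully home. It is stiff (some 20 N) and stays where it is left.
- plug_face (a point): Middle of the flange face of that plug, at its outer end: 72 mm from the sleeve's middle along its +x at the start, 56 mm with the plug home.
- press: Grey cast lever press, base 275 x 80 mm, origin on the bench under its bed; x runs along the bed from the fixed stop (face at x = -70 mm, top 76 mm up) to the ram (32 mm round face at x = +81.5 mm at rest, 51 mm up, moves 45 mm towards the stop). Ram housing: x = 103 to 165 mm, y = +-30 mm, 75 mm high; the lever turns on top of it (hub top 103 mm up).
- bed (a point): Middle of the place for the sleeve on the bed floor, 30 mm above the bench, axes as the press. A sleeve lies here with its axis along x, its plug (+x end) towards the ram (+x), its origin at this point within about 14 mm along x. Low side rails 10 mm high, 42 mm apart inside and 58 mm outside.
- lever (a joint): Lever angle: 0 at rest, 1.15 rad at the end of the stroke (plug home); growing as the lever swings level, clockwise seen from above, so that its handle comes towards the robot. A spring pulls it back; the handle needs about 4 N at first and 15 N at the end.
- lever_handle (a point): Middle of the free part of the lever's handle, 130 mm above the bench: an upright round black post of 22 mm diameter, standing on the steel lever arm (arm 20 mm wide, its top 97 mm above the bench) and reaching up to 175 mm above the bench.
- lever_pivot (a point): Point on the lever's upright pivot axis at the same height as lever_handle, 155 mm from it.
- racked_mid: A finished sleeve like the shorter one, tube 100 mm, plug flange 6 mm out of its +x end, lying in its row of the rack with +x away from the robot. Origin: middle of the underside flat, half-way along the tube. The free place of the row lies on its -x side: from its -x end (x = -50 mm) to the rack's end wall at about x = -220 mm. Which row it lies in changes.
- racked_long: A finished sleeve like the longer one, tube 135 mm, lying in the other row. Origin: middle of the underside flat, half-way along the tube.
- rack: Plywood rack 320 x 180 mm, origin under the middle between its rows; two rows run along its x axis (away from the robot) at y = +-42.5 mm, floor 6 mm above the bench, 45 to 52 mm wide between ridges that rise 10 mm above the floor; end walls 11 mm above the floor with inner faces at x = -155 and +145 mm.
- elbow: Grey pipe elbow lying on the bench, about 95 x 95 x 50 mm, bystander; origin under it.
- carton: Cardboard carton 100 x 80 x 70 mm, bystander; origin under its middle.
- jar: Jar 68 mm in diameter, 100 mm high, bystander; origin under its middle.
- tee: White pipe tee standing on end, 56 mm in diameter, 90 mm high, branch 50 mm out along its x, bystander; origin under its run.

How it is judged:
By the outcome, as a careful person would: the job done as asked, in the order asked, and still so for the second after the job is handed in, with the robot touching nothing.
It also fails if it takes over 72 s, if anything falls off the work surface, if the arm or the gripper's body presses on something with over 40 N, if the wrist force passes 120 N, or if a joint passes its speed limit or range.

ROBOT

A 6-joint arm with a two-finger parallel gripper is mounted at the origin on the work surface. World frame = base frame: x ahead of the robot, y to its left, z up, the work surface at z = 0. Lengths are in m, angles in rad, forces in N, time in s.
With the tool pointing down it reaches from about 0.3 to 0.85 m from the base axis. Payload 4.2 kg.
Tool frame: the origin (TCP) lies at the centre of the arm's flange, where the gripper is bolted on; the fingertips stand 191 mm ahead of it and the grasp point (between the pads) lies 172 mm ahead of it; z points along the fingers, y is the line along which they close (so a half turn about z gives the same grasp; the last joint's range is limited). The gripper opens to 91 mm and grips with 3 to 60 N. Pads are 32 mm wide; open, the fingers measure 118 mm over their backs; the gripper's body (76 mm by 178 mm) begins 60 mm behind the grasp point.
Start: joints at [-1.328, 0.32, 1.565, -0, 1.257, -0.02], TCP at [0.149, -0.555, 0.405] pointing down, gripper open.
Joint ranges: [-3.11, 3.11], [-0.84, 2.01], [0.21, 2.61], [-1.34, 4.49], [0.05, 2.63], [-2.56, 2.56]. Speed limits (rad/s): [2.57, 2.57, 3.14, 3.14, 3.14, 3.14].

INTERFACE

Orientations are given as a unit quaternion [w, x, y, z].
In Python, from cell import bot, eyes gives the robot as it stands.
- The arm moves only by the tool move_arm, never from a script. Its argument "rows" is a list that holds one entry, the list of rows, each a list of 6 numbers: the shift along the tool's x, y, z normalised to -1 to 1, where 1 is 25 mm, then the turn, a rotation vector about the tool's x, y, z normalised to -1 to 1, where 1 is 4 degrees. A call has 1 to 8 rows; each row shifts and turns the commanded pose from where the row before left it, along the tool's axes as they then stand; what a row does not reach is not made up. A row lasts 1/8 s, in which the tool goes at most 62.5 mm and 10.7 degrees, less where a joint would pass 70% of its speed; a pose out of reach is approached as far as the arm can. A call with a number of a shift or a turn outside -1 to 1 is refused whole. A call with a gripper value outside its range is refused whole. "hand" is the opening, from 0 (shut) to 1 (fully open), set as the call begins (left out, the last holds). The fingers move at their own pace and stop on an object; the grip force is fixed at half the most. Time passes only in rows, so rows that do not move let the fingers close. It gives the time, the measured TCP pose, the force, the opening and the grip force at its end, in the units of the state.
- bot.get_state(): the state, without advancing time (a new reading comes with each control period).
- eyes.read_camera(name): name is "side" or "top"; returns the picture (420x560x3 uint8, red, green, blue); there is no depth.
- eyes.camera_model(name): a dict with "mtx" (3x3 intrinsics, pixels), "dist" ([k1, k2, p1, p2, k3] as OpenCV has them; the pictures are not rectified), "rvec" (rotation vector, rad) and "tvec" (3), from world to camera coordinates, as OpenCV has them. Camera axes: x right, y down, z forward; pixel columns grow to the right and rows downward; lengths in m; the calibration is good to about 2 mm. A picture is of the moment at which its call begins. camera_model takes no time and is no camera call.
- bot.close_job(): hands the job in; it is judged then, once.
The state is a dict: "time_s": time; "joint_pos": joint angles; "dq": joint speeds; "joint_torque": joint torques, N m; "eef_pos": TCP position; "tool_rot": TCP orientation; "wrist_force": force on the tool from outside, world axes, zero at the start; "wrist_torque": the same for the moment, N m; "grip_width": opening from 0.0 (shut) to 1.0 (fully open); "finger_force": force on a finger pad.
Only numpy, scipy, OpenCV 4.12 (cv2) and the standard library are available. Lean on these libraries where they do the work, as an engineer would, in place of code of your own. Each camera call takes 0.05 s, during which the arm holds its last target. There are 200 camera calls.

## Working session

There is one attempt and no reset: what is moved stays moved. The work goes in short steps, Python scripts to look and compute and a tool call to move; the robot and the scene stay as the last step left them, time stands still between calls to the robot, and variables do not carry over. Pictures are saved under pics/ and viewed, at most 13 in all, crops included, and the job is handed in when it is done.

Besides the shell and the picture viewer there is one more tool, called after ">>>" as name(argument=value, ...), one argument or row to a line, values as JSON. move_arm: Moves the arm, as the interface text tells. Its arguments: {"type":"object","properties":{"rows":{"type":"array","items":{"type":"array","items":{"type":"array","items":{"type":"number","minimum":-1,"maximum":1}}}},"hand":{"type":"number"}},"required":["rows"]}

```bash
ls; mkdir -p pics; python3 - <<'E'
from cell import bot, eyes
import cv2,json
for n in ("top","side"):
    im=eyes.read_camera(n); cv2.imwrite(f"pics/{n}0.png",im[:,:,::-1]); print(n,eyes.camera_model(n))
print(bot.get_state())
E
```

```text
pics
top {'mtx': array([[539.57545753,   0.        , 289.36956012],
       [  0.        , 539.57545753, 210.80736537],
       [  0.        ,   0.        ,   1.        ]]), 'dist': array([0.01041646, 0.        , 0.        , 0.        , 0.        ]), 'rvec': array([ 2.07568625, -2.13385656,  0.23451041]), 'tvec': array([0.03159797, 0.58772921, 1.64604982])}
side {'mtx': array([[492.21715148,   0.        , 290.08619074],
       [  0.        , 492.21715148, 218.42385129],
       [  0.        ,   0.        ,   1.        ]]), 'dist': array([-0.15341695,  0.        ,  0.        ,  0.        ,  0.        ]), 'rvec': array([ 1.09685213, -2.51122075,  0.88301022]), 'tvec': array([0.40743377, 0.37183782, 1.22677763])}
{'time_s': 0.1, 'joint_pos': array([-1.32797864e+00,  3.20206008e-01,  1.56553061e+00,  1.03995028e-05,
        1.25738652e+00, -1.99887206e-02]), 'dq': array([-2.55802961e-04, -9.65661653e-04, -3.30165219e-03, -1.32767313e-03,
        8.97597698e-06,  1.67070457e-04]), 'joint_torque': array([ 4.39034648e-04, -4.13332772e+01, -2.32509577e+01,  7.28480774e-02,
        4.22022364e-02, -6.86834892e-05]), 'eef_pos': array([ 0.14935332, -0.55511265,  0.404027  ]), 'tool_rot': array([-7.61045678e-04,  9.91378935e-01,  1.31023747e-01, -8.01680219e-05]), 'wrist_force': array([ 0.4197893 ,  0.63061936, -0.45238508]), 'wrist_torque': array([ 0.03765592, -0.01683069,  0.00605659]), 'finger_force': 0.0, 'grip_width': 1.0019541985317375}
```

View pics/top0.png

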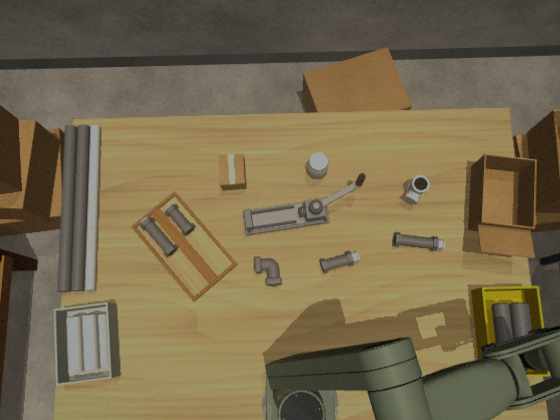

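View pics/side0.png

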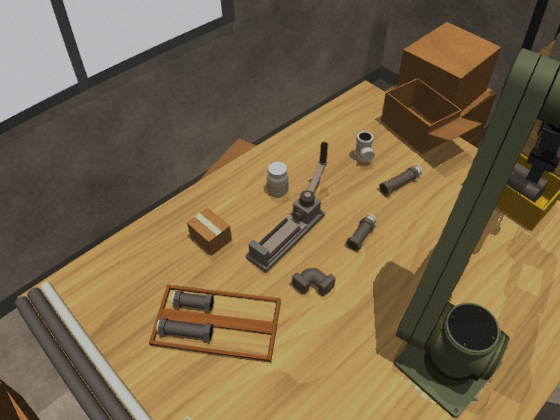

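The top view shows the short sleeve at about (338,262), the long one at (418,242), the press at (285,217) with its handle at (360,180), and the rack at (185,246). I'll zoom in to get finer pixel positions.

```bash
cat > h.py <<'E'
import numpy as np, cv2
from cell import bot, eyes
def ray(n,px):
    m=eyes.camera_model(n); R=cv2.Rodrigues(m["rvec"])[0]
    u=cv2.undistortPoints(np.array(px,float).reshape(-1,1,2),m["mtx"],m["dist"]).reshape(-1,2)
    d=np.c_[u,np.ones(len(u))]@R
    return -R.T@m["tvec"], d
def plane(n,px,z):
    o,d=ray(n,px); return o+d*((z-o[2])/d[:,2])[:,None]
def proj(n,p):
    m=eyes.camera_model(n); return cv2.projectPoints(np.array(p,float).reshape(-1,3),m["rvec"],m["tvec"],m["mtx"],m["dist"])[0].reshape(-1,2)
def crop(n,im,x0,y0,x1,y1,k,out):
    c=cv2.resize(im[y0:y1,x0:x1,::-1],None,fx=k,fy=k,interpolation=cv2.INTER_CUBIC)
    for x in range(-(-x0//10)*10,x1,10): cv2.line(c,((x-x0)*k,0),((x-x0)*k,5 if x%50 else 14),(0,0,255),1)
    for y in range(-(-y0//10)*10,y1,10): cv2.line(c,(0,(y-y0)*k),(5 if y%50 else 14,(y-y0)*k),(0,0,255),1)
    cv2.imwrite(out,c)
E
python3 - <<'E'
from h import *
im=cv2.imread("pics/top0.png")[:,:,::-1]
crop("top",im,235,165,370,275,5,"pics/c1.png")
crop("top",im,125,185,245,305,5,"pics/c2.png")
E
```

```text
(no output)
```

View pics/c1.png

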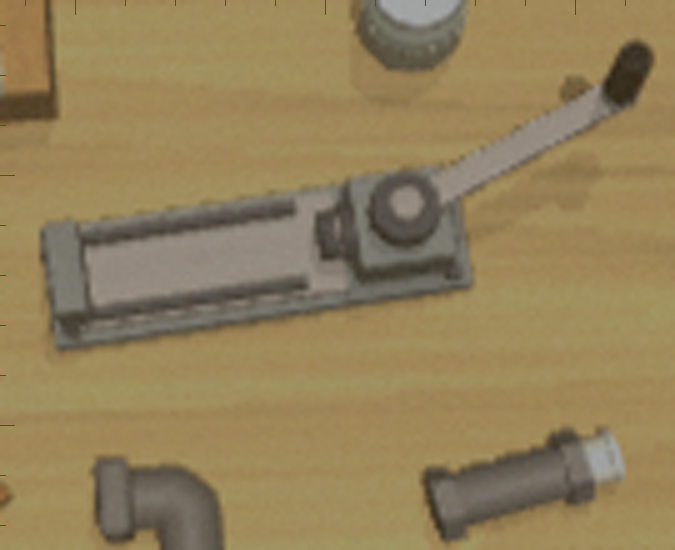

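View pics/c2.png

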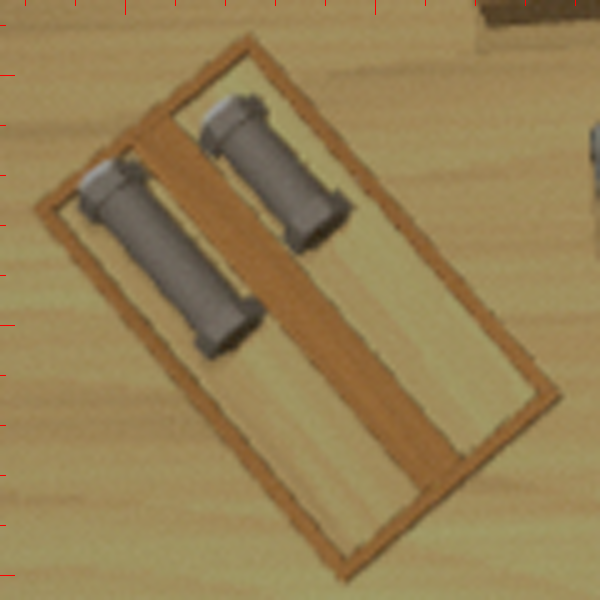

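```bash
python3 - <<'E'
from h import *
np.set_printoptions(precision=4,suppress=True)
A=lambda p:np.array(p,float)/5+[235,165]
B=lambda p:np.array(p,float)/5+[125,185]
print("cam",ray("top",[[0,0]])[0], ray("side",[[0,0]])[0])
def rep(n,p): print(n,p[:,:2].round(4).tolist(), "len",np.linalg.norm(np.diff(p[:,:2],axis=0),axis=1).round(4),"ang",np.degrees(np.arctan2(*np.diff(p[:,:2],axis=0)[0][::-1])).round(2))
rep("sleeve ends",plane("top",A([[436,505],[614,455]]),.021))
rep("sleeve barrel",plane("top",A([[466,500],[560,470]]),.021))
rep("base front",plane("top",A([[60,348],[470,285]]),.0))
rep("rail up",plane("top",A([[85,238],[295,208]]),.04))
rep("rail lo",plane("top",A([[85,312],[305,282]]),.04))
rep("stopface",plane("top",A([[75,222],[88,312]]),.076))
rep("stop out",plane("top",A([[43,228],[57,318]]),.076))
rep("hub",plane("top",A([[406,203]]*2),.103))
rep("handle",np.r_[plane("top",A([[637,55]]),.175),plane("top",A([[617,97]]),.097)])
rep("rack",plane("top",B([[250,35],[560,395],[345,580],[38,207],[250,35]]),.017))
rep("racked ends",plane("top",B([[220,108],[318,228]]),.027))
rep("racked barrel",plane("top",B([[245,137],[303,205]]),.027))
E
```

```text
cam [0.2133 0.022  1.7349] [-0.069   0.6254  1.1889]
sleeve ends [[0.4155, -0.0843], [0.4443, -0.1993]] len [0.1185] ang -75.91
sleeve barrel [[0.4182, -0.1035], [0.4357, -0.1643]] len [0.0632] ang -73.92
base front [[0.5273, 0.1555], [0.5618, -0.1138]] len [0.2715] ang -82.71
rail up [[0.5915, 0.1356], [0.6075, -0.0001]] len [0.1366] ang -83.26
rail lo [[0.543, 0.1362], [0.5587, -0.005]] len [0.1421] ang -83.68
stopface [[0.594, 0.1394], [0.536, 0.1319]] len [0.0585] ang -172.65
stop out [[0.5907, 0.1596], [0.5327, 0.1513]] len [0.0586] ang -171.9
hub [[0.5941, -0.0683], [0.5941, -0.0683]] len [0.] ang 0.0
handle [[0.6648, -0.2065], [0.6603, -0.2038]] len [0.0052] ang 149.08
rack [[0.6731, 0.3894], [0.4299, 0.187], [0.317, 0.3229], [0.5616, 0.5245], [0.6731, 0.3894]] len [0.3164 0.1766 0.317  0.1752] ang -140.23
racked ends [[0.6219, 0.4058], [0.5408, 0.3411]] len [0.1038] ang -141.42
racked barrel [[0.6021, 0.3892], [0.5561, 0.351]] len [0.0598] ang -140.26
```

```bash
cat > scene.py <<'E'
import numpy as np
def fr(o,a): 
    a=np.radians(a); R=np.array([[np.cos(a),-np.sin(a),0],[np.sin(a),np.cos(a),0],[0,0,1]])
    return lambda *p: np.array(o)+R@np.array(p,float)
press=fr([.5745,.0662,0],-83.2)
sleeve=fr([.427,-.1315,0],-75.2)
rack=fr([.495,.3557,0],39.8)
E
python3 - <<'E'
from h import *; from scene import *
L=[[press(-70,y,76) if 0 else press(-.07,y,.076) for y in (-.03,.03)],
 [press(-.06,0,.03),press(.06,0,.03)],[press(-.06,.029,.04),press(.06,.029,.04)],[press(-.06,-.029,.04),press(.06,-.029,.04)],
 [press(.134,0,.103),press(.0815,0,.051)],
 [np.array([.662,-.205,.1]),np.array([.662,-.205,.175])],
 [sleeve(-.05,0,.021),sleeve(.072,0,.021)],
 [sleeve(-.03,.018,.021),sleeve(.03,.018,.021)],[sleeve(-.03,-.018,.021),sleeve(.03,-.018,.021)],
 [rack(-.155,.0,.006),rack(.145,0,.006)],[rack(-.16,.09,.017),rack(-.16,-.09,.017)],[rack(-.155,-.0425,.006),rack(.02,-.0425,.006)]]
k=4;out=[]
for n,(x0,y0,x1,y1) in (("side",(240,135,390,270)),("top",(235,165,370,275))):
    im=cv2.imread(f"pics/{n}0.png"); c=cv2.resize(im[y0:y1,x0:x1],None,fx=k,fy=k,interpolation=cv2.INTER_CUBIC)
    for s in L:
        q=((proj(n,s)+.0-[x0,y0])*k+k/2).round().astype(int); cv2.line(c,tuple(map(int,q[0])),tuple(map(int,q[1])),(0,255,0),1)
    cv2.imwrite(f"pics/ov_{n}.png",c)
E
```

```text
(no output)
```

View pics/ov_side.png

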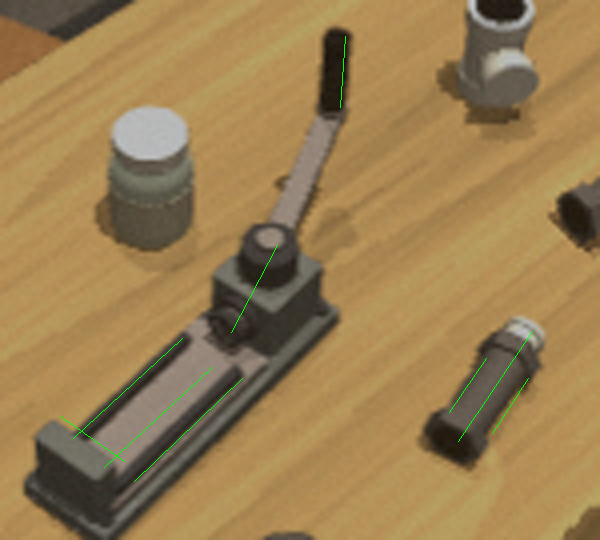

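View pics/ov_top.png

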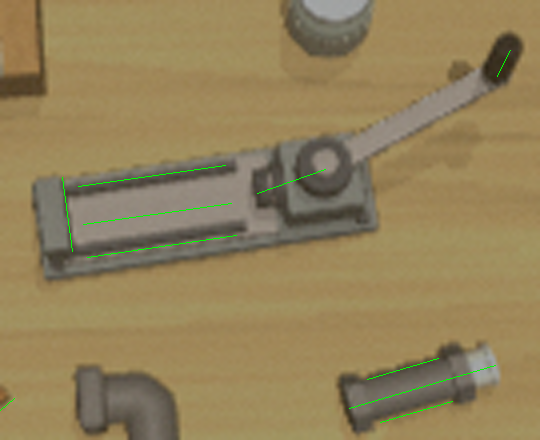

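The side and top overlays line up to within about 2 mm. Small corrections: the press moves about +2 mm in x, and the handle to about (0.663,-0.203). I'll start by turning above the start point.

```bash
cat > scene.py <<'E'
import numpy as np
def fr(o,a): 
    a=np.radians(a); R=np.array([[np.cos(a),-np.sin(a),0],[np.sin(a),np.cos(a),0],[0,0,1]])
    return lambda *p: np.array(o)+R@np.array(p,float)
press=fr([.5763,.067,0],-83.2)
sleeve=fr([.428,-.1305,0],-75.2)
rack=fr([.4965,.3569,0],39.8)
E
cat > d.py <<'E'
# usage: d.py x y z(grasp) phi -> needed move in units
import sys; from h import *
from scipy.spatial.transform import Rotation as Ro
s=bot.get_state(); q=s["tool_rot"]; R=Ro.from_quat([q[1],q[2],q[3],q[0]]).as_matrix()
g=s["eef_pos"]+R[:,2]*.172; phi=np.degrees(np.arctan2(R[1,0],R[0,0]))
print("t",s["time_s"],"grasp",g.round(4),"phi",round(phi,2),"z",R[:,2].round(4),"q",s["joint_pos"].round(2),"F",s["wrist_force"].round(1),"w",s["grip_width"].round(3))
if len(sys.argv)>4:
    t=np.array(list(map(float,sys.argv[1:4]))); d=(float(sys.argv[4])-phi+180)%360-180
    a=Ro.from_euler('z',d,degrees=True).as_matrix()@R
    print("turn units z",round(-d/4,2),"shift units now",(R.T@(t-g)/.025).round(2),"after turn",(a.T@(t-g)/.025).round(2))
E
python3 d.py .428 -.1305 .14 104.8
```

```text
Traceback (most recent call last):
  File "d.py", line 6, in <module>
    print("t",s["time_s"],"grasp",g.round(4),"phi",round(phi,2),"z",R[:,2].round(4),"q",s["joint_pos"].round(2),"F",s["wrist_force"].round(1),"w",s["grip_width"].round(3))
                                                                                                                                                  ^^^^^^^^^^^^^^^^^^^^^
AttributeError: 'float' object has no attribute 'round'
```

>>> move_arm(
  rows=[
    [[0,0,0,0,0,-1],[0,0,0,0,0,-1],[0,0,0,0,0,-1],[0,0,0,0,0,-1],[0,0,0,0,0,-1],[0,0,0,0,0,-1],[0,0,0,0,0,-1],[0,0,0,0,0,-1]],
  ],
  hand=1,
)

```text
time_s: 1.1
eef_pos: [0.1494, -0.5552, 0.4042]
tool_rot: [-0.001, 0.916, 0.4, 0.0]
wrist_force: [-0.5, -0.3, 1.7]
grip_width: 1.0
finger_force: 0.0
```

>>> move_arm(
  rows=[
    [[0,0,0,0,0,-1],[0,0,0,0,0,-1],[0,0,0,0,0,-1],[0,0,0,0,0,-1],[0,0,0,0,0,-1],[0,0,0,0,0,-1],[0,0,0,0,0,-1],[0,0,0,0,0,-1]],
  ],
)

```text
time_s: 2.1
eef_pos: [0.1493, -0.5552, 0.4042]
tool_rot: [-0.0, 0.771, 0.637, 0.0]
wrist_force: [0.8, -0.7, 0.1]
grip_width: 1.0
finger_force: 0.0
```

>>> move_arm(
  rows=[
    [[0,0,0,0,0,-1],[0,0,0,0,0,-1],[0,0,0,0,0,-1],[0,0,0,0,0,-1],[0,0,0,0,0,-1],[0,0,0,0,0,-1],[0,0,0,0,0,-0.4],[0,0,0,0,0,0]],
  ],
)

```text
time_s: 3.1
eef_pos: [0.1494, -0.5552, 0.4045]
tool_rot: [-0.0, 0.611, 0.791, 0.0]
wrist_force: [-0.2, -0.7, -0.4]
grip_width: 1.001
finger_force: 0.0
```

```bash
python3 d.py .428 -.1305 .14 104.8
```

```text
Traceback (most recent call last):
  File "d.py", line 6, in <module>
    print("t",s["time_s"],"grasp",g.round(4),"phi",round(phi,2),"z",R[:,2].round(4),"q",s["joint_pos"].round(2),"F",s["wrist_force"].round(1),"w",s["grip_width"].round(3))
                                                                                                                                                  ^^^^^^^^^^^^^^^^^^^^^
AttributeError: 'float' object has no attribute 'round'
```

```bash
sed -i 's/s\["grip_width"\].round(3)/round(s["grip_width"],3)/' d.py; python3 d.py .428 -.1305 .14 104.8
```

```text
t 3.1 grasp [ 0.1493 -0.5551  0.2325] phi 104.62 z [-1.e-04  5.e-04 -1.e+00] q [-1.33  0.32  1.56  0.    1.26 -1.58] F [-0.2 -0.7 -0.4] w 1.001
turn units z -0.04 shift units now [13.62 15.07  3.71] after turn [13.57 15.12  3.71]
```

>>> move_arm(
  rows=[
    [[0.85,0.94,0.1,0,0,0],[0.85,0.94,0.1,0,0,0],[0.85,0.94,0.1,0,0,0],[0.85,0.94,0.1,0,0,0],[0.85,0.94,0.1,0,0,0],[0.85,0.94,0.1,0,0,0],[0.85,0.94,0.1,0,0,0],[0.85,0.94,0.1,0,0,-0.04]],
  ],
)

```text
time_s: 4.1
eef_pos: [0.2887, -0.3423, 0.3847]
tool_rot: [0.0, 0.61, 0.792, -0.0]
wrist_force: [1.3, 0.0, -0.5]
grip_width: 0.997
finger_force: 0.0
```

>>> move_arm(
  rows=[
    [[0.85,0.94,0.3,0,0,0],[0.85,0.94,0.3,0,0,0],[0.85,0.94,0.3,0,0,0],[0.85,0.94,0.3,0,0,0],[0.85,0.94,0.3,0,0,0],[0.85,0.94,0.3,0,0,0],[0.85,0.94,0.3,0,0,0],[0.85,0.94,0.3,0,0,0]],
  ],
)

```text
time_s: 5.1
eef_pos: [0.427, -0.1299, 0.3246]
tool_rot: [0.0, 0.61, 0.792, 0.0]
wrist_force: [0.7, -0.3, -0.5]
grip_width: 0.996
finger_force: 0.0
```

```bash
python3 d.py .428 -.1305 .03 104.8
```

```text
t 5.1 grasp [ 0.4271 -0.1299  0.1526] phi 104.78 z [ 4.e-04 -3.e-04 -1.e+00] q [-0.32  0.19  1.97 -0.    0.98 -0.58] F [ 0.7 -0.3 -0.5] w 0.996
turn units z -0.01 shift units now [-0.03  0.03  4.91] after turn [-0.03  0.03  4.91]
```

>>> move_arm(
  rows=[
    [[0,0,0.8,0,0,0],[0,0,0.8,0,0,0],[0,0,0.8,0,0,0],[0,0,0.8,0,0,0],[0,0,0.8,0,0,0],[0,0,0.6,0,0,0],[0,0,0.3,0,0,0],[0,0,0,0,0,0]],
  ],
)

```text
time_s: 6.1
eef_pos: [0.4266, -0.1308, 0.2021]
tool_rot: [-0.0, 0.61, 0.792, -0.0]
wrist_force: [0.8, 0.2, 0.2]
grip_width: 1.004
finger_force: 0.0
```

>>> move_arm(
  rows=[
    [[0,0,0,0,0,0],[0,0,0,0,0,0],[0,0,0,0,0,0],[0,0,0,0,0,0],[0,0,0,0,0,0],[0,0,0,0,0,0]],
  ],
  hand=0.2,
)

```text
time_s: 6.85
eef_pos: [0.4267, -0.1308, 0.2023]
tool_rot: [0.0, 0.61, 0.792, 0.0]
wrist_force: [0.6, 0.4, 0.2]
grip_width: 0.389
finger_force: 30.0
```

```bash
python3 d.py .5763 .067 .16 96.8
```

```text
t 6.85 grasp [ 0.4269 -0.1308  0.0303] phi 104.8 z [ 8.e-04 -1.e-04 -1.e+00] q [-0.32  0.37  2.12  0.    0.66 -0.58] F [0.6 0.4 0.2] w 0.389
turn units z 2.0 shift units now [ 6.12  7.8  -5.18] after turn [ 7.15  6.88 -5.18]
```

>>> move_arm(
  rows=[
    [[0,0,-0.5,0,0,0],[0,0,-0.8,0,0,0],[0,0,-0.8,0,0,0],[0,0,-0.8,0,0,0],[0,0,-0.8,0,0,0.5],[0,0,-0.8,0,0,0.5],[0,0,-0.7,0,0,0.5],[0,0,0,0,0,0.5]],
  ],
)

```text
time_s: 7.85
eef_pos: [0.4266, -0.1309, 0.3337]
tool_rot: [0.002, 0.664, 0.747, 0.001]
wrist_force: [0.0, 0.1, -1.6]
grip_width: 0.389
finger_force: 30.0
```

>>> move_arm(
  rows=[
    [[0.4,0.4,0,0,0,0],[0.9,0.85,0,0,0,0],[0.9,0.85,0,0,0,0],[1,0.95,0,0,0,0],[1,0.95,0,0,0,0],[1,1,0,0,0,0],[1,1,0,0,0,0],[0.6,0.6,0,0,0,0]],
  ],
)

```text
time_s: 8.85
eef_pos: [0.571, 0.0596, 0.3309]
tool_rot: [-0.001, 0.663, 0.748, -0.001]
wrist_force: [-0.8, -0.4, -2.1]
grip_width: 0.385
finger_force: 30.0
```

>>> move_arm(
  rows=[
    [[0.35,0.28,0,0,0,0],[0,0,0,0,0,0]],
  ],
)

```text
time_s: 9.1
eef_pos: [0.576, 0.0674, 0.3318]
tool_rot: [-0.0, 0.664, 0.748, -0.001]
wrist_force: [-1.7, 0.0, -2.5]
grip_width: 0.385
finger_force: 30.0
```

```bash
python3 d.py .5763 .067 .06 96.8; python3 - <<'E'
from h import *; from scene import *
k=4;out=[]
L=[[press(-.06,s*.025,.04),press(.06,s*.025,.04)] for s in (-1,1)]
for n,(x0,y0,x1,y1) in (("side",(235,140,335,270)),("top",(235,165,335,265))):
    im=eyes.read_camera(n)[:,:,::-1]; c=cv2.resize(im[y0:y1,x0:x1],None,fx=k,fy=k,interpolation=cv2.INTER_CUBIC)
    out.append(cv2.copyMakeBorder(c,0,520-c.shape[0],0,0,cv2.BORDER_CONSTANT))
cv2.imwrite("pics/above.png",np.hstack(out))
E
```

```text
t 9.1 grasp [0.5758 0.0673 0.1598] phi 96.86 z [-1.2e-03 -5.0e-04 -1.0e+00] q [ 0.1   0.38  1.66 -0.    1.1  -0.02] F [-1.7  0.  -2.5] w 0.385
turn units z 0.01 shift units now [-0.01  0.02  3.99] after turn [-0.01  0.02  3.99]
```

View pics/above.png

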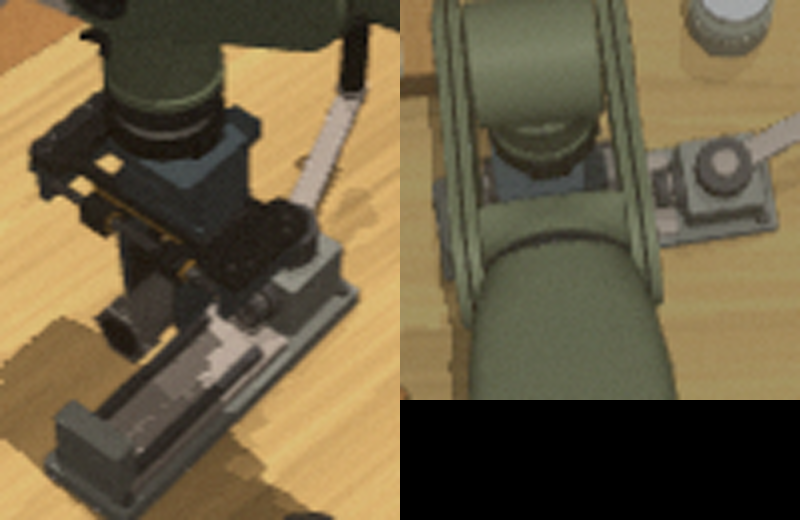

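The sleeve is held level above the bed, with its free end near side-crop (125,340). The side view shows it clear of the stop. Lowering it now.

>>> move_arm(
  rows=[
    [[0,0,0.6,0,0,0],[0,0,0.8,0,0,0],[0,0,0.8,0,0,0],[0,0,0.6,0,0,0],[0,0,0.4,0,0,0],[0,0,0.3,0,0,0],[0,0,0.2,0,0,0],[0,0,0,0,0,0]],
  ],
)

```text
time_s: 10.2
eef_pos: [0.5761, 0.0671, 0.2397]
tool_rot: [0.0, 0.664, 0.748, -0.0]
wrist_force: [0.2, 0.9, -2.3]
grip_width: 0.389
finger_force: 30.0
```

```bash
python3 d.py .5763 .067 .0605 96.8
```

```text
t 10.2 grasp [0.5761 0.0671 0.0677] phi 96.82 z [-0.e+00 -1.e-04 -1.e+00] q [ 0.1   0.48  1.77 -0.    0.89 -0.02] F [ 0.2  0.9 -2.3] w 0.389
turn units z 0.0 shift units now [-0.01  0.01  0.29] after turn [-0.01  0.01  0.29]
```

>>> move_arm(
  rows=[
    [[0,0,0.12,0,0,0],[0,0,0.1,0,0,0],[0,0,0.06,0,0,0],[0,0,0,0,0,0]],
  ],
)

```text
time_s: 10.7
eef_pos: [0.5761, 0.0671, 0.2326]
tool_rot: [-0.0, 0.664, 0.748, -0.0]
wrist_force: [-0.0, 0.3, -2.4]
grip_width: 0.389
finger_force: 30.0
```

```bash
python3 d.py .5763 .067 .0605 96.8
```

```text
t 10.7 grasp [0.576  0.0671 0.0606] phi 96.82 z [-2.e-04 -1.e-04 -1.e+00] q [ 0.1   0.48  1.78 -0.    0.88 -0.02] F [-0.   0.3 -2.4] w 0.389
turn units z 0.0 shift units now [-0.    0.01  0.  ] after turn [-0.    0.01  0.  ]
```

>>> move_arm(
  rows=[
    [[0,0,0.03,0,0,0],[0,0,0,0,0,0]],
  ],
)

```text
time_s: 10.95
eef_pos: [0.5761, 0.0671, 0.2324]
tool_rot: [0.0, 0.664, 0.748, 0.0]
wrist_force: [-1.0, -0.8, 0.9]
grip_width: 0.39
finger_force: 30.0
```

>>> move_arm(
  rows=[
    [[0,0,0,0,0,0],[0,0,0,0,0,0],[0,0,0,0,0,0],[0,0,0,0,0,0]],
  ],
  hand=0.85,
)

```text
time_s: 11.45
eef_pos: [0.5761, 0.0671, 0.232]
tool_rot: [0.0, 0.664, 0.748, 0.0]
wrist_force: [0.1, 0.1, 0.5]
grip_width: 0.795
finger_force: 0.0
```

>>> move_arm(
  rows=[
    [[0,0,-0.3,0,0,0],[0,0,-0.8,0,0,0],[0,0,-1,0,0,0],[0,0,-1,0,0,0],[0,0,-1,0,0,0],[0,0,-1,0,0,0],[0,0,-1,0,0,0],[0,0,-0.5,0,0,0]],
  ],
)

```text
time_s: 12.45
eef_pos: [0.5761, 0.0671, 0.3989]
tool_rot: [0.001, 0.664, 0.748, 0.001]
wrist_force: [-0.1, -0.1, 0.7]
grip_width: 0.85
finger_force: 0.0
```

```bash
python3 d.py .6635 -.2035 .22 117
```

```text
t 12.45 grasp [0.5766 0.0672 0.2269] phi 96.82 z [ 2.8e-03  2.0e-04 -1.0e+00] q [ 0.1   0.33  1.56 -0.    1.24 -0.02] F [-0.1 -0.1  0.7] w 0.85
turn units z -5.05 shift units now [-11.16   2.17   0.28] after turn [-11.22  -1.82   0.27]
```

>>> move_arm(
  rows=[
    [[0,0,0,0,0,-1],[0,0,0,0,0,-1],[0,0,0,0,0,-1],[0,0,0,0,0,-1],[0,0,0,0,0,-1],[-0.5,-0.1,0,0,0,0],[-0.9,-0.15,0,0,0,0],[-1,-0.15,0,0,0,0]],
  ],
  hand=0.8,
)

```text
time_s: 13.45
eef_pos: [0.5944, 0.0079, 0.3968]
tool_rot: [-0.0, 0.524, 0.852, -0.0]
wrist_force: [-0.1, 0.4, 0.1]
grip_width: 0.797
finger_force: 0.0
```

>>> move_arm(
  rows=[
    [[-1,-0.15,0,0,0,0],[-1,-0.15,0,0,0,0],[-1,-0.15,0,0,0,0],[-1,-0.15,0,0,0,0],[-1,-0.15,0,0,0,0],[-1,-0.2,0,0,0,0],[-1,-0.2,0,0,0,0],[-0.9,-0.2,0,0,0,0]],
  ],
)

```text
time_s: 14.45
eef_pos: [0.6536, -0.1841, 0.3969]
tool_rot: [0.0, 0.524, 0.852, -0.0]
wrist_force: [0.4, 1.0, -0.3]
grip_width: 0.803
finger_force: 0.0
```

>>> move_arm(
  rows=[
    [[-0.8,-0.1,0,0,0,0],[-0.2,0,0,0,0,0],[0,0,0,0,0,0]],
  ],
)

```text
time_s: 14.82
eef_pos: [0.6624, -0.2059, 0.3968]
tool_rot: [-0.0, 0.524, 0.852, 0.0]
wrist_force: [-0.5, -0.3, 0.4]
grip_width: 0.803
finger_force: 0.0
```

```bash
python3 d.py .6635 -.2035 .152 117; python3 - <<'E'
from h import *; from scene import *
k=4;out=[]
for n,(x0,y0,x1,y1) in (("side",(240,120,340,270)),("top",(235,165,335,265))):
    im=eyes.read_camera(n)[:,:,::-1]; c=cv2.resize(im[y0:y1,x0:x1],None,fx=k,fy=k,interpolation=cv2.INTER_CUBIC)
    out.append(cv2.copyMakeBorder(c,0,600-c.shape[0],0,0,cv2.BORDER_CONSTANT))
cv2.imwrite("pics/bed.png",np.hstack(out))
E
```

```text
t 14.825 grasp [ 0.6623 -0.2058  0.2248] phi 116.81 z [-3.e-04  5.e-04 -1.e+00] q [-0.32  0.52  1.27  0.    1.36 -0.79] F [-0.5 -0.3  0.4] w 0.803
turn units z -0.05 shift units now [0.06 0.08 2.91] after turn [0.06 0.08 2.91]
```

View pics/bed.png

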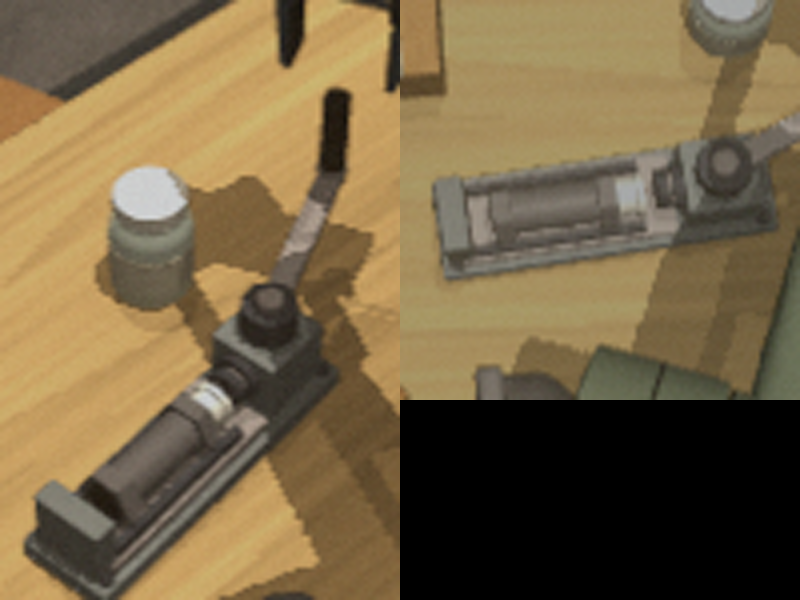

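The sleeve lies square in the bed with its white plug facing the ram (top crop (630,195)). The handle post, at side crop (335,130), is between the open fingers. Descending and gripping it.

>>> move_arm(
  rows=[
    [[0,0,0.5,0,0,0],[0,0,0.7,0,0,0],[0,0,0.7,0,0,0],[0.06,0.08,0.6,0,0,0],[0,0,0.4,0,0,0],[0,0,0,0,0,0]],
  ],
)

```text
time_s: 15.68
eef_pos: [0.6633, -0.2036, 0.3234]
tool_rot: [-0.001, 0.524, 0.852, -0.0]
wrist_force: [-0.5, 0.2, 0.1]
grip_width: 0.801
finger_force: 0.0
```

>>> move_arm(
  rows=[
    [[0,0,0,0,0,0],[0,0,0,0,0,0],[0,0,0,0,0,0],[0,0,0,0,0,0],[0,0,0,0,0,0],[0,0,0,0,0,0],[0,0,0,0,0,0]],
  ],
  hand=0.1,
)

```text
time_s: 16.55
eef_pos: [0.6639, -0.2034, 0.3246]
tool_rot: [0.001, 0.524, 0.852, 0.0]
wrist_force: [3.3, 1.2, -2.2]
grip_width: 0.236
finger_force: 30.0
```

```bash
python3 d.py .6635 -.2035 .152 117
```

```text
t 16.55 grasp [ 0.6641 -0.2034  0.1526] phi 116.83 z [ 1.6e-03  1.0e-04 -1.0e+00] q [-0.31  0.56  1.38  0.    1.2  -0.78] F [ 3.3  1.2 -2.2] w 0.236
turn units z -0.04 shift units now [ 0.01 -0.03  0.02] after turn [ 0.01 -0.02  0.02]
```

>>> move_arm(
  rows=[
    [[0.008,-0.325,0,0,0,0.75],[0.008,-0.325,0,0,0,0.75],[0.008,-0.325,0,0,0,0.75],[0.008,-0.325,0,0,0,0.75],[0.008,-0.325,0,0,0,0.75],[0.008,-0.325,0,0,0,0.75],[0.008,-0.325,0,0,0,0.75],[0.008,-0.325,0,0,0,0.75]],
  ],
)

```text
time_s: 17.55
eef_pos: [0.6017, -0.2201, 0.3246]
tool_rot: [0.001, 0.69, 0.724, 0.001]
wrist_force: [5.9, 1.9, -1.4]
grip_width: 0.234
finger_force: 30.0
```

```bash
python3 d.py; cat > lev.py <<'E'
from h import *
s=bot.get_state(); g=s["eef_pos"][:2]
v=g-np.array([.594,-.065]); print("lever ang est deg",np.degrees(-63.2*np.pi/180-np.arctan2(v[1],v[0])).round(2),"r",np.linalg.norm(v).round(4),"F",s["wrist_force"].round(1),"T",s["wrist_torque"].round(2))
E
python3 lev.py
```

```text
t 17.55 grasp [ 0.6023 -0.2201  0.1526] phi 92.72 z [ 3.5e-03 -1.0e-04 -1.0e+00] q [-0.37  0.48  1.52  0.    1.14 -0.42] F [ 5.9  1.9 -1.4] w 0.234
lever ang est deg 23.95 r 0.1553 F [ 5.9  1.9 -1.4] T [ 0.27 -0.85  0.11]
```

>>> move_arm(
  rows=[
    [[0.008,-0.325,0,0,0,0.75],[0.008,-0.325,0,0,0,0.75],[0.008,-0.325,0,0,0,0.75],[0.008,-0.325,0,0,0,0.75],[0.008,-0.325,0,0,0,0.75],[0.008,-0.325,0,0,0,0.75],[0.008,-0.325,0,0,0,0.75],[0.008,-0.325,0,0,0,0.75]],
  ],
)

```text
time_s: 18.55
eef_pos: [0.5393, -0.2103, 0.3246]
tool_rot: [0.003, 0.825, 0.565, 0.003]
wrist_force: [12.3, -1.5, -6.8]
grip_width: 0.235
finger_force: 30.0
```

>>> move_arm(
  rows=[
    [[0.008,-0.325,0,0,0,0.75],[0.008,-0.325,0,0,0,0.75],[0.008,-0.325,0,0,0,0.75],[0.008,-0.325,0,0,0,0.75],[0,0,0,0,0,0]],
  ],
)

```text
time_s: 19.18
eef_pos: [0.5102, -0.1958, 0.3246]
tool_rot: [0.003, 0.88, 0.476, 0.003]
wrist_force: [10.9, -1.5, -7.5]
grip_width: 0.234
finger_force: 30.0
```

```bash
python3 d.py;python3 lev.py
```

```text
t 19.175 grasp [ 0.5114 -0.1962  0.1526] phi 56.82 z [ 0.0072 -0.0026 -1.    ] q [-0.39  0.34  1.75  0.    1.04  0.19] F [10.9 -1.5 -7.5] w 0.234
lever ang est deg 59.45 r 0.1553 F [10.9 -1.5 -7.5] T [-0.17 -1.25  0.18]
```

>>> move_arm(
  rows=[
    [[0.008,-0.325,0,0,0,0.75],[0.008,-0.325,0,0,0,0.75],[0,-0.1,0,0,0,0.25],[0,0,0,0,0,0]],
  ],
)

```text
time_s: 19.68
eef_pos: [0.4964, -0.1856, 0.3246]
tool_rot: [0.005, 0.907, 0.422, 0.004]
wrist_force: [14.5, -6.7, -12.3]
grip_width: 0.237
finger_force: 30.0
```

```bash
python3 d.py;python3 lev.py
```

```text
t 19.675 grasp [ 0.4983 -0.1866  0.1526] phi 49.9 z [ 0.0109 -0.0058 -0.9999] q [-0.38  0.31  1.79 -0.    1.02  0.32] F [ 14.5  -6.7 -12.3] w 0.237
lever ang est deg 65.78 r 0.1552 F [ 14.5  -6.7 -12.3] T [-0.68 -1.85  0.38]
```

>>> move_arm(
  rows=[
    [[0,-0.12,0,0,0,0.25],[0,0,0,0,0,0]],
  ],
)

```text
time_s: 19.92
eef_pos: [0.4954, -0.1847, 0.3246]
tool_rot: [0.007, 0.91, 0.414, 0.005]
wrist_force: [20.6, -11.1, -17.1]
grip_width: 0.236
finger_force: 30.1
```

```bash
python3 d.py;python3 lev.py
```

```text
t 19.925 grasp [ 0.4981 -0.1863  0.1526] phi 48.9 z [ 0.0157 -0.009  -0.9998] q [-0.38  0.31  1.8  -0.    1.02  0.34] F [ 20.6 -11.1 -17.1] w 0.236
lever ang est deg 66.27 r 0.1551 F [ 20.6 -11.1 -17.1] T [-1.34 -2.55  0.34]
```

>>> move_arm(
  rows=[
    [[0,-0.12,0,0,0,0.1],[0,0,0,0,0,0],[0,0,0,0,0,0]],
  ],
)

```text
time_s: 20.3
eef_pos: [0.4945, -0.1838, 0.3246]
tool_rot: [0.01, 0.912, 0.411, 0.007]
wrist_force: [25.1, -15.9, -21.2]
grip_width: 0.24
finger_force: 30.1
```

```bash
python3 d.py;python3 lev.py
```

```text
t 20.3 grasp [ 0.498  -0.1859  0.1527] phi 48.52 z [ 0.0201 -0.0121 -0.9997] q [-0.38  0.31  1.8  -0.    1.01  0.35] F [ 25.1 -15.9 -21.2] w 0.24
lever ang est deg 66.73 r 0.155 F [ 25.1 -15.9 -21.2] T [-2.   -3.32  0.28]
```

>>> move_arm(
  rows=[
    [[0,0.12,0,0,0,-0.1],[0,0.12,0,0,0,-0.25],[0,0.1,0,0,0,-0.25],[0.004,0.216,0,0,0,-0.5],[0.004,0.216,0,0,0,-0.5],[0.004,0.216,0,0,0,-0.5],[0.004,0.216,0,0,0,-0.5],[0.004,0.216,0,0,0,-0.5]],
  ],
)

```text
time_s: 21.3
eef_pos: [0.52, -0.2015, 0.3246]
tool_rot: [0.003, 0.863, 0.506, 0.003]
wrist_force: [13.0, -0.7, -7.6]
grip_width: 0.237
finger_force: 30.0
```

>>> move_arm(
  rows=[
    [[0.004,0.216,0,0,0,-0.5],[0.004,0.216,0,0,0,-0.5],[0.004,0.216,0,0,0,-0.5],[0.004,0.216,0,0,0,-0.5],[0.004,0.216,0,0,0,-0.5],[0.004,0.216,0,0,0,-0.5],[0.004,0.216,0,0,0,-0.5],[0.004,0.216,0,0,0,-0.5]],
  ],
)

```text
time_s: 22.3
eef_pos: [0.5598, -0.2165, 0.3246]
tool_rot: [0.002, 0.784, 0.621, 0.003]
wrist_force: [9.9, 0.9, -4.2]
grip_width: 0.236
finger_force: 30.0
```

```bash
python3 d.py;python3 lev.py
```

```text
t 22.3 grasp [ 0.5611 -0.2165  0.1526] phi 76.78 z [ 7.2e-03 -1.0e-04 -1.0e+00] q [-0.39  0.42  1.63  0.    1.09 -0.16] F [ 9.9  0.9 -4.2] w 0.236
lever ang est deg 39.51 r 0.1553 F [ 9.9  0.9 -4.2] T [ 0.25 -1.44 -0.38]
```

>>> move_arm(
  rows=[
    [[0.004,0.216,0,0,0,-0.5],[0.004,0.216,0,0,0,-0.5],[0.004,0.216,0,0,0,-0.5],[0.004,0.216,0,0,0,-0.5],[0.004,0.216,0,0,0,-0.5],[0.004,0.216,0,0,0,-0.5],[0.004,0.216,0,0,0,-0.5],[0.004,0.216,0,0,0,-0.5]],
  ],
)

```text
time_s: 23.3
eef_pos: [0.6023, -0.2199, 0.3245]
tool_rot: [0.002, 0.69, 0.724, 0.002]
wrist_force: [8.7, 2.6, -2.9]
grip_width: 0.234
finger_force: 30.0
```

>>> move_arm(
  rows=[
    [[0.004,0.216,0,0,0,-0.5],[0.004,0.216,0,0,0,-0.5],[0.004,0.216,0,0,0,-0.5],[0.004,0.216,0,0,0,-0.5],[0.004,0.216,0,0,0,-0.5],[0.004,0.216,0,0,0,-0.5],[0.004,0.216,0,0,0,-0.5],[0,0,0,0,0,0]],
  ],
)

```text
time_s: 24.3
eef_pos: [0.6392, -0.2132, 0.3245]
tool_rot: [0.001, 0.596, 0.803, 0.002]
wrist_force: [6.6, 3.0, -2.0]
grip_width: 0.239
finger_force: 30.0
```

```bash
python3 d.py .664 -.2034 .152 116.83;python3 lev.py
```

```text
t 24.3 grasp [ 0.64   -0.213   0.1525] phi 106.77 z [ 0.0045  0.0011 -1.    ] q [-0.34  0.53  1.44  0.    1.18 -0.63] F [ 6.6  3.  -2. ] w 0.239
turn units z -2.52 shift units now [0.09 1.03 0.03] after turn [-0.09  1.03  0.03]
lever ang est deg 9.83 r 0.1549 F [ 6.6  3.  -2. ] T [ 0.46 -1.06 -0.36]
```

>>> move_arm(
  rows=[
    [[0.004,0.216,0,0,0,-0.5],[0.004,0.216,0,0,0,-0.5],[0.004,0.216,0,0,0,-0.5],[0.003,0.15,0,0,0,-0.35],[0.003,0.15,0,0,0,-0.35],[0.003,0.13,0,0,0,-0.3],[0,0,0,0,0,0]],
  ],
)

```text
time_s: 25.18
eef_pos: [0.6637, -0.2032, 0.3245]
tool_rot: [0.001, 0.524, 0.851, 0.001]
wrist_force: [5.3, 2.6, -2.5]
grip_width: 0.238
finger_force: 30.0
```

```bash
python3 d.py .664 -.2034 .152 116.83;python3 lev.py
```

```text
t 25.175 grasp [ 0.6642 -0.203   0.1525] phi 116.75 z [ 0.0033  0.0011 -1.    ] q [-0.31  0.56  1.38  0.    1.2  -0.78] F [ 5.3  2.6 -2.5] w 0.238
turn units z -0.02 shift units now [-0.01 -0.02  0.02] after turn [-0.01 -0.02  0.02]
lever ang est deg 0.05 r 0.1548 F [ 5.3  2.6 -2.5] T [ 0.44 -1.04 -0.39]
```

>>> move_arm(
  rows=[
    [[0,0.05,0,0,0,0],[0,0.05,0,0,0,0],[0,0,0,0,0,0]],
  ],
)

```text
time_s: 25.55
eef_pos: [0.6646, -0.2028, 0.3245]
tool_rot: [-0.0, 0.524, 0.852, -0.0]
wrist_force: [0.2, -0.5, -0.1]
grip_width: 0.23
finger_force: 30.0
```

```bash
python3 d.py .664 -.2034 .152 116.83;python3 lev.py
```

```text
t 25.55 grasp [ 0.6645 -0.2029  0.1525] phi 116.78 z [-7.e-04 -2.e-04 -1.e+00] q [-0.31  0.56  1.38 -0.    1.21 -0.78] F [ 0.2 -0.5 -0.1] w 0.23
turn units z -0.01 shift units now [-0.01 -0.03  0.02] after turn [-0.01 -0.03  0.02]
lever ang est deg -0.32 r 0.1549 F [ 0.2 -0.5 -0.1] T [ 0.19 -0.53 -0.38]
```

>>> move_arm(
  rows=[
    [[0,0,0,0,0,0],[0,0,0,0,0,0],[0,0,0,0,0,0],[0,0,-0.4,0,0,0],[0,0,-0.9,0,0,0],[0,0,-0.9,0,0,0],[0,0,-0.8,0,0,0],[0,0,0,0,0,0]],
  ],
  hand=0.8,
)

```text
time_s: 26.55
eef_pos: [0.665, -0.2026, 0.4022]
tool_rot: [0.002, 0.524, 0.852, 0.001]
wrist_force: [0.4, -0.6, -1.2]
grip_width: 0.798
finger_force: 0.0
```

```bash
python3 d.py .574 .0867 .165 96.8; python3 - <<'E'
from h import *; from scene import *
k=4;out=[]
for n,(x0,y0,x1,y1) in (("side",(240,130,340,270)),("top",(235,165,335,265))):
    im=eyes.read_camera(n)[:,:,::-1]; c=cv2.resize(im[y0:y1,x0:x1],None,fx=k,fy=k,interpolation=cv2.INTER_CUBIC)
    for X in (-.07,-.02,.03,.036):
        q=((proj(n,[press(X,-.018,.051),press(X,.018,.051)])-[x0,y0]+.5)*k).astype(int); cv2.line(c,tuple(map(int,q[0])),tuple(map(int,q[1])),(0,255,0),1)
    out.append(cv2.copyMakeBorder(c,0,560-c.shape[0],0,0,cv2.BORDER_CONSTANT))
cv2.imwrite("pics/bed2.png",np.hstack(out))
E
```

```text
t 26.55 grasp [ 0.6658 -0.2029  0.2302] phi 116.82 z [ 0.0047 -0.0017 -1.    ] q [-0.31  0.51  1.26 -0.    1.36 -0.78] F [ 0.4 -0.6 -1.2] w 0.798
turn units z 5.01 shift units now [12.    1.94  2.57] after turn [11.95 -2.28  2.56]
```

View pics/bed2.png

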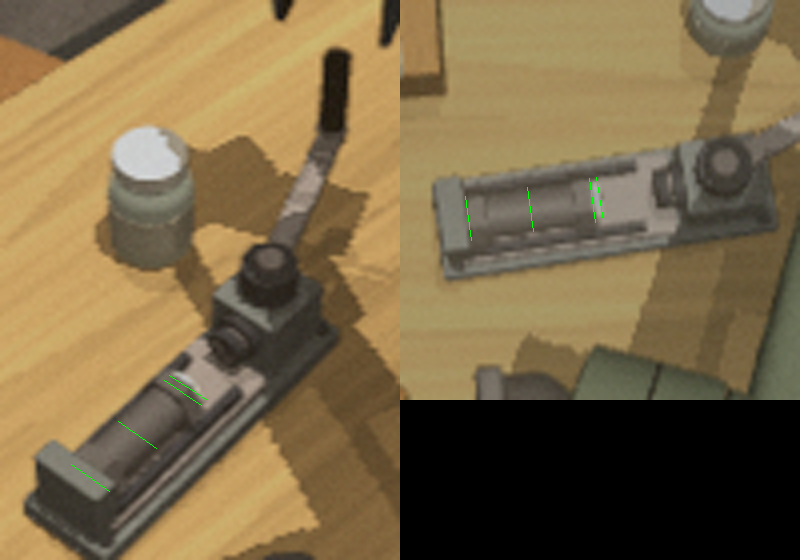

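The plug is home and the sleeve sits against the stop, with its middle at the −20 mm line (top crop (530,208)). The lever is at rest. Moving back to pick the sleeve up.

>>> move_arm(
  rows=[
    [[0.7,0.12,0,0,0,0],[1,0.16,0,0,0,0],[1,0.16,0,0,0,0],[1,0.16,0,0,0,0],[1,0.16,0,0,0,0],[1,0.16,0,0,0,0],[1,0.16,0,0,0,0],[1,0.16,0,0,0,0]],
  ],
)

```text
time_s: 27.65
eef_pos: [0.6051, -0.0152, 0.3996]
tool_rot: [0.0, 0.524, 0.852, 0.0]
wrist_force: [0.5, -0.7, 0.6]
grip_width: 0.802
finger_force: 0.0
```

>>> move_arm(
  rows=[
    [[1,0.16,0,0,0,0],[1,0.16,0,0,0,0],[1,0.16,0,0,0,0],[0.8,0.14,0.2,0,0,1],[0.5,0.14,0.5,0,0,1],[0,0,0.7,0,0,1],[0,0,0.7,0,0,1],[0,0,0.5,0,0,1]],
  ],
)

```text
time_s: 28.65
eef_pos: [0.5745, 0.0887, 0.3337]
tool_rot: [-0.0, 0.665, 0.747, -0.0]
wrist_force: [0.7, -0.6, -0.3]
grip_width: 0.798
finger_force: 0.0
```

```bash
python3 d.py .574 .0869 .0605 96.8
```

```text
t 28.65 grasp [0.5744 0.0887 0.1617] phi 96.7 z [-7.e-04 -2.e-04 -1.e+00] q [ 0.13  0.38  1.66 -0.    1.1   0.02] F [ 0.7 -0.6 -0.3] w 0.798
turn units z -0.02 shift units now [-0.07 -0.02  4.05] after turn [-0.07 -0.02  4.05]
```

>>> move_arm(
  rows=[
    [[-0.07,-0.02,0.6,0,0,0],[0,0,0.8,0,0,0],[0,0,0.8,0,0,0],[0,0,0.8,0,0,0],[0,0,0.6,0,0,0],[0,0,0.3,0,0,0],[0,0,0.13,0,0,0],[0,0,0,0,0,0]],
  ],
)

```text
time_s: 29.65
eef_pos: [0.5749, 0.0861, 0.234]
tool_rot: [0.0, 0.664, 0.748, 0.0]
wrist_force: [-0.9, 0.2, 0.4]
grip_width: 0.8
finger_force: 0.0
```

>>> move_arm(
  rows=[
    [[0,0,0,0,0,0],[0,0,0,0,0,0],[0,0,0,0,0,0],[0,0,0,0,0,0],[0,0,0,0,0,0],[0,0,0,0,0,0]],
  ],
  hand=0.2,
)

```text
time_s: 30.4
eef_pos: [0.5744, 0.086, 0.2338]
tool_rot: [-0.0, 0.664, 0.748, -0.0]
wrist_force: [-2.4, -1.1, 3.2]
grip_width: 0.39
finger_force: 30.0
```

```bash
python3 d.py .574 .0869 .0605 96.8; python3 - <<'E'
from h import *; from scene import *
# row centre estimates: racked sleeve axis in rack frame
B=lambda p:np.array(p,float)/5+[125,185]-.4
for p in plane("top",B([[220,108],[318,228],[245,137],[303,205]]),.027):
    v=p[:2]-rack(0,0,0)[:2]; a=np.radians(39.8); print((v@[np.cos(a),np.sin(a)]).round(4),(v@[-np.sin(a),np.cos(a)]).round(4))
E
```

```text
t 30.4 grasp [0.5742 0.086  0.0618] phi 96.83 z [-1.1e-03 -3.0e-04 -1.0e+00] q [ 0.13  0.48  1.78 -0.    0.88  0.01] F [-2.4 -1.1  3.2] w 0.39
turn units z 0.01 shift units now [ 0.04 -0.    0.05] after turn [ 0.04 -0.    0.05]
0.1296 -0.0425
0.0258 -0.0403
0.1037 -0.0426
0.0439 -0.0426
```

>>> move_arm(
  rows=[
    [[0,0,-0.3,0,0,0],[0,0,-0.7,0,0,0],[0,0,-0.8,0,0,0],[0,0,-0.8,0,0,0],[0,0,-0.8,0,0,0],[0,0,-0.7,0,0,0],[0,0,-0.2,0,0,-0.5],[0,0,0,0,0,-0.75]],
  ],
)

```text
time_s: 31.4
eef_pos: [0.5748, 0.0861, 0.3413]
tool_rot: [0.0, 0.629, 0.777, 0.0]
wrist_force: [0.7, 0.6, -1.8]
grip_width: 0.387
finger_force: 30.0
```

>>> move_arm(
  rows=[
    [[0,0,0,0,0,-1],[0,0,0,0,0,-1],[0,0,0,0,0,-1],[0,0,0,0,0,-1],[0,0,0,0,0,-1],[0,0,0,0,0,-1],[0,0,0,0,0,-1],[0,0,0,0,0,-1]],
  ],
)

```text
time_s: 32.4
eef_pos: [0.5747, 0.0861, 0.3404]
tool_rot: [-0.0, 0.391, 0.921, -0.0]
wrist_force: [0.1, -1.0, -2.7]
grip_width: 0.386
finger_force: 30.0
```

>>> move_arm(
  rows=[
    [[0,0,0,0,0,-1],[0,0,0,0,0,-1],[0,0,0,0,0,-1],[0,0,0,0,0,-1],[0,0,0,0,0,-1],[0,0,0,0,0,-1],[0,0,0,0,0,-1],[0,0,0,0,0,-1]],
  ],
)

```text
time_s: 33.4
eef_pos: [0.5747, 0.0861, 0.3404]
tool_rot: [-0.001, 0.122, 0.993, -0.0]
wrist_force: [-0.9, 0.1, -1.5]
grip_width: 0.388
finger_force: 30.0
```

>>> move_arm(
  rows=[
    [[0,0,0,0,0,-1],[0,0,0,0,0,-1],[0,0,0,0,0,-1],[0,0,0,0,0,-1],[0,0,0,0,0,-1],[0,0,0,0,0,-1],[0,0,0,0,0,-1],[0,0,0,0,0,-1]],
  ],
)

```text
time_s: 34.4
eef_pos: [0.5747, 0.0861, 0.3404]
tool_rot: [-0.001, -0.157, 0.988, -0.0]
wrist_force: [-0.4, 0.4, -2.2]
grip_width: 0.389
finger_force: 30.0
```

```bash
python3 -c "
from scene import *; print(rack(-.068,-.0425,.1))"; python3 d.py $(python3 -c "
from scene import *; print(*rack(-.068,-.0425,.1))") -140.2
```

```text
[0.47146138 0.28072049 0.1       ]
t 34.4 grasp [0.5745 0.086  0.1684] phi -161.99 z [-1.e-03 -2.e-04 -1.e+00] q [ 0.13  0.38  1.65 -0.    1.12 -1.76] F [-0.4  0.4 -2.2] w 0.389
turn units z -5.45 shift units now [1.51 8.68 2.74] after turn [-1.82  8.62  2.74]
```

>>> move_arm(
  rows=[
    [[0,0,0,0,0,-1],[0,0,0,0,0,-1],[0,0,0,0,0,-1],[0,0,0,0,0,-1],[0,0,0,0,0,-1],[0,0,0,0,0,-0.45],[-0.2,0.6,0,0,0,0],[-0.2,0.8,0,0,0,0]],
  ],
)

```text
time_s: 35.4
eef_pos: [0.5597, 0.1204, 0.341]
tool_rot: [-0.0, -0.338, 0.941, 0.0]
wrist_force: [0.9, -0.2, -1.3]
grip_width: 0.39
finger_force: 30.0
```

>>> move_arm(
  rows=[
    [[-0.2,1,0,0,0,0],[-0.2,1,0,0,0,0],[-0.2,1,0,0,0,0],[-0.2,1,0,0,0,0],[-0.2,1,0.5,0,0,0],[-0.2,1,0.7,0,0,0],[-0.2,0.7,0.8,0,0,0],[-0.02,0.52,0.5,0,0,0]],
  ],
)

```text
time_s: 36.4
eef_pos: [0.471, 0.2826, 0.2779]
tool_rot: [-0.001, -0.34, 0.941, 0.0]
wrist_force: [0.6, -0.2, -1.6]
grip_width: 0.389
finger_force: 30.0
```

>>> move_arm(
  rows=[
    [[0,0,0,0,0,0],[0,0,0,0,0,0]],
  ],
)

```text
time_s: 36.65
eef_pos: [0.4727, 0.2811, 0.2794]
tool_rot: [0.001, -0.339, 0.941, -0.0]
wrist_force: [-0.2, 0.5, -1.8]
grip_width: 0.39
finger_force: 30.0
```

```bash
python3 d.py .4715 .2807 .0378 -140.2; python3 - <<'E'
from h import *; from scene import *
k=4;out=[]
for n,(x0,y0,x1,y1) in (("side",(140,215,290,365)),):
    im=eyes.read_camera(n)[:,:,::-1]; c=cv2.resize(im[y0:y1,x0:x1],None,fx=k,fy=k,interpolation=cv2.INTER_CUBIC)
    q=((proj(n,[rack(-.155,-.0425,.006),rack(.02,-.0425,.006)])-[x0,y0]+.5)*k).astype(int); cv2.line(c,tuple(map(int,q[0])),tuple(map(int,q[1])),(0,255,0),1)
    cv2.imwrite("pics/rack1.png",c)
E
```

```text
t 36.65 grasp [0.4729 0.2812 0.1074] phi -140.38 z [ 1.4e-03  3.0e-04 -1.0e+00] q [ 0.52  0.39  1.8  -0.    0.95 -1.75] F [-0.2  0.5 -1.8] w 0.39
turn units z -0.04 shift units now [0.06 0.02 2.78] after turn [0.06 0.02 2.78]
```

View pics/rack1.png

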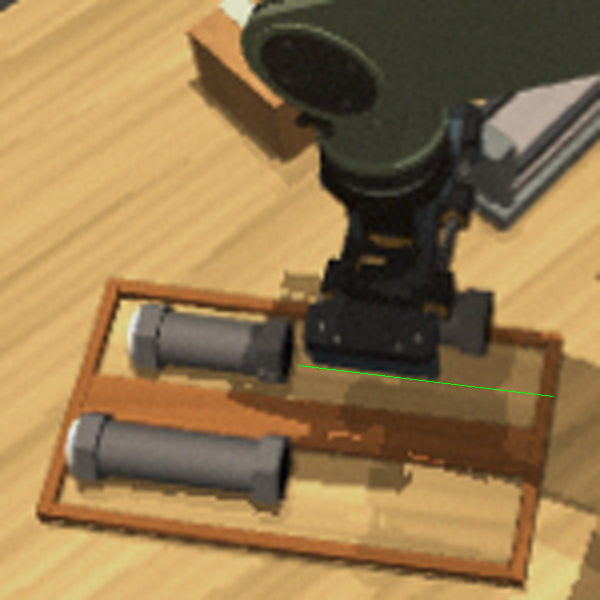

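The held sleeve is in line with the racked mid sleeve, plug end facing it. The green row centreline falls mid-row, and the row is clear. Lowering.

>>> move_arm(
  rows=[
    [[0.06,0.02,0.5,0,0,-0.04],[0,0,0.6,0,0,0],[0,0,0.6,0,0,0],[0,0,0.5,0,0,0],[0,0,0.25,0,0,0],[0,0,0.15,0,0,0],[0,0,0.08,0,0,0],[0,0,0,0,0,0]],
  ],
)

```text
time_s: 37.7
eef_pos: [0.471, 0.2806, 0.2119]
tool_rot: [0.0, -0.34, 0.94, 0.0]
wrist_force: [0.4, 0.6, -1.8]
grip_width: 0.389
finger_force: 30.0
```

```bash
python3 d.py .4715 .2807 .0378 -140.2
```

```text
t 37.7 grasp [0.4711 0.2806 0.0399] phi -140.22 z [ 4.e-04  2.e-04 -1.e+00] q [ 0.52  0.47  1.88 -0.    0.79 -1.75] F [ 0.4  0.6 -1.8] w 0.389
turn units z -0.01 shift units now [-0.02 -0.01  0.08] after turn [-0.02 -0.01  0.08]
```

>>> move_arm(
  rows=[
    [[0,0,0.04,0,0,0],[0,0,0.04,0,0,0],[0,0,0,0,0,0]],
  ],
)

```text
time_s: 38.08
eef_pos: [0.471, 0.2805, 0.2098]
tool_rot: [0.0, -0.34, 0.94, -0.0]
wrist_force: [-0.0, 0.2, -2.0]
grip_width: 0.385
finger_force: 30.0
```

```bash
python3 d.py .4715 .2807 .0373 -140.2
```

```text
t 38.075 grasp [0.471  0.2805 0.0378] phi -140.23 z [ 3.e-04  1.e-04 -1.e+00] q [ 0.52  0.47  1.88 -0.    0.79 -1.75] F [-0.   0.2 -2. ] w 0.385
turn units z -0.01 shift units now [-0.02 -0.01  0.02] after turn [-0.02 -0.01  0.02]
```

>>> move_arm(
  rows=[
    [[0,0,0.03,0,0,0],[0,0,0,0,0,0]],
  ],
)

```text
time_s: 38.33
eef_pos: [0.4709, 0.2805, 0.2098]
tool_rot: [0.0, -0.34, 0.94, 0.0]
wrist_force: [-0.6, -0.9, 5.0]
grip_width: 0.389
finger_force: 30.0
```

>>> move_arm(
  rows=[
    [[0,0,0.03,0,0,0],[0,0,0,0,0,0]],
  ],
)

```text
time_s: 38.58
eef_pos: [0.4709, 0.2805, 0.2098]
tool_rot: [0.0, -0.34, 0.94, 0.0]
wrist_force: [-2.7, -2.3, 11.3]
grip_width: 0.393
finger_force: 30.0
```

>>> move_arm(
  rows=[
    [[0,0,-0.05,0,0,0],[0,0,0,0,0,0]],
  ],
)

```text
time_s: 38.83
eef_pos: [0.471, 0.2805, 0.2098]
tool_rot: [0.0, -0.34, 0.94, -0.0]
wrist_force: [-0.5, -0.9, 4.3]
grip_width: 0.389
finger_force: 30.0
```

>>> move_arm(
  rows=[
    [[0,0,0,0,0,0],[0,0,0,0,0,0],[0,0,0,0,0,0],[0,0,0,0,0,0]],
  ],
  hand=0.75,
)

```text
time_s: 39.33
eef_pos: [0.4709, 0.2805, 0.2093]
tool_rot: [-0.0, -0.34, 0.94, -0.0]
wrist_force: [-0.2, -0.2, -0.1]
grip_width: 0.746
finger_force: 0.0
```

>>> move_arm(
  rows=[
    [[0,0,-0.3,0,0,0],[0,0,-0.8,0,0,0],[0,0,-1,0,0,0],[0,0,-1,0,0,0],[0,0,-1,0,0,0],[0,0,-1,0,0,0],[0,0,-1,0,0,0],[0,0,-1,0,0,0]],
  ],
)

```text
time_s: 40.33
eef_pos: [0.4707, 0.2804, 0.3884]
tool_rot: [0.0, -0.34, 0.94, -0.0]
wrist_force: [0.5, 0.2, -0.4]
grip_width: 0.751
finger_force: 0.0
```

```bash
python3 d.py; python3 - <<'E'
from h import *
k=3;out=[]
for n,(x0,y0,x1,y1) in (("side",(140,190,290,365)),("top",(125,165,240,305))):
    im=eyes.read_camera(n)[:,:,::-1]; cv2.imwrite(f"pics/{n}_end.png",im); c=cv2.resize(im[y0:y1,x0:x1],None,fx=k,fy=k,interpolation=cv2.INTER_CUBIC)
    out.append(cv2.copyMakeBorder(c,0,540-c.shape[0],0,0,cv2.BORDER_CONSTANT))
cv2.imwrite("pics/end.png",np.hstack(out))
E
```

```text
t 40.325 grasp [0.4708 0.2804 0.2164] phi -140.22 z [ 6.e-04  2.e-04 -1.e+00] q [ 0.52  0.29  1.65 -0.    1.2  -1.75] F [ 0.5  0.2 -0.4] w 0.751
```

View pics/end.png

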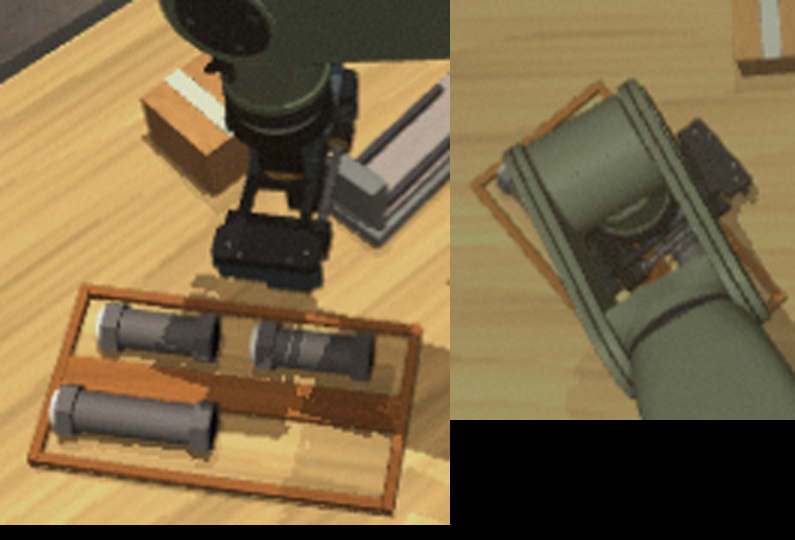

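The finished sleeve lies flat in the row, in line with the racked one (side crop (315,350)). The gripper is clear of everything, so I'm handing in.

```bash
python3 -c "
from cell import bot
print(bot.close_job())"
```

```text
the job is handed in; nothing more can be done
None
```

The job is handed in at about 40 s: the short sleeve's plug was pressed home, the lever was eased back to rest while still gripped, and the finished sleeve lies flat in the rack in line with the matching one, on its robot side.

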